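# Hang the bit caddy and sight its stud in the sprung mirror

## Task

Hang the drill bit caddy by its handle over both prongs of the hook stand, with its round stud facing the mirror side, and let go of it. Then take the mirror by the grip on its top, turn it against its spring until the bench camera sees the stud reflected near the middle of the mirror, and finish while still holding the mirror steady at that angle. Leave the other things on the bench where they are.

Things in the scene. Friction and masses are not known exactly. Their poses are not given: they have to be found in the camera images.
- caddy: Drill bit caddy, loose, 0.13 to 0.24 kg: grey plastic block 84 (x) x 40 (y) x 55 (z) mm, with four short bits at its ends (up to z = 77 mm, at x = +-37, y = +-12 mm) and a rigid handle over it, 141 mm high with its finger tab. Origin: centre of the underside; z up. It starts upright on the bench, turned up to 0.6 rad from the world axes.
- caddy_bar (a point): middle of the underside of the handle's bar (caddy frame 0, 0, 103 mm), axes as the caddy. Bar 68 mm along x, 8 mm thick (y), z 103 to 111 mm, on two uprights 8 mm thick at x = +-30 mm: the opening below it is 52 mm wide (x), 48 mm high (z 55 to 103), open through along y.
- caddy_tab (a point): middle of the top of the black finger tab on the handle's bar (caddy frame 0, 0, 141 mm), axes as the caddy. Tab 12 (x) x 20 (y) x 30 mm (z 111 to 141): pinch it from above, fingers closing along x.
- stud (a point): the marker: centre of the face of the round steel stud, 20 mm across, 4 mm proud, on the caddy's -y face (caddy frame 0, -24, 36 mm); axes as the caddy
- hook: Hook stand, fixed: foot 120 x 110 x 10 mm (y -5 to 105 mm), flat post 44 mm wide (x), front face at y = 44 mm, top at z = 142 mm; two prongs stick out of it towards -y. Origin: on the bench below the seat; z up; turned up to 0.25 rad from the world axes. The mirror stands 0.3 to 0.47 m away on its -y side.
- hook_seat (a point): middle of the seat between the prongs at the height of their tops (stand frame 0, 0, 130 mm), axes as the stand. The prongs are 8 mm round bars at x = +-14 mm, level (tops z = 130 mm) from the post to y = -18 mm, then turned up to tips at y = -30 mm, tops z = 142 mm. The caddy's bar lies across both, between post and tips, caddy x along the stand's x.
- mirror_stand: Fixed unit of mirror and bench camera on a black foot plate 215 x 80 x 8 mm. Origin: on the bench on the mirror's upright pivot axis; x points to the camera, z up; turned up to 0.3 rad from the world axes. The camera is a grey box 40 x 50 x 36 mm, top at z = 84 mm, centred 152 mm from the pivot, its lens looking back at the mirror.
- pivot (a point): middle of the mirror's face, 65 mm above the bench, on the pivot axis (which lies in the face)
- lens (a point): middle of the camera lens' front, 120 mm from the pivot along the unit's x, also 65 mm high
- mirror (a joint): mirror angle about its upright axis, 0 to 1.4 rad, anticlockwise from above. At 0 the face looks straight at the camera; a spring (0.06 N m per rad) brings it back there when let go. Mirror 78 wide x 74 high mm. The camera sees the stud in the middle of the mirror when the face's normal halves the angle at the pivot between lens and stud.
- mirror_grip (a point): top of the mirror's grip, on the pivot axis, 136 mm above the bench; axes turn with the mirror, x the normal of its face. Grip: black upright bar 36 mm long (y, along the face), 10 mm thick (x), 32 mm high (z 104 to 136 mm): pinch it from above, fingers closing along x.
- sight (a point): point in the air 100 mm from the pivot on the camera's line of sight after reflection at the middle of the mirror, 65 mm high; x along that line away from the mirror, z up. It turns with the flat brass pointer under the mirror (72 mm long, 10 to 16 mm above the bench), which is geared to turn twice the mirror's angle and so points along that line.
- screwdriver: bystander: stubby screwdriver lying, about 100 mm, 32 mm thick; origin under the joint of handle and shaft
- ratchet: bystander: black ratchet lying, about 185 mm long; origin under its shaft
- dish: bystander: white ceramic dish of washers, 92 mm across, 24 mm high; origin under its centre
- fuse_box: bystander: fuse box with clip lid, 94 x 134 x 60 mm; origin under its centre
Mind the look-alikes: they are no part of the job. Several things look just like the mirror_stand: the one meant starts nearest to the robot's base. What is shaped like the caddy but green is not meant.

How it is judged:
By the outcome, as a careful person would: the job done as asked, in the order asked, and still so for the second after the job is handed in, while the arm keeps its last pose, push and grip.
It also fails if it takes over 48 s, if anything falls off the work surface, if the arm or the gripper's body presses on something with over 40 N, if the wrist force passes 120 N, or if a joint passes its speed limit or range.

## Robot

A 6-joint arm with a two-finger parallel gripper is mounted at the origin on the work surface. World frame = base frame: x ahead of the robot, y to its left, z up, the work surface at z = 0. Lengths are in m, angles in rad, forces in N, time in s.
With the tool pointing down it reaches from about 0.425 to 0.95 m from the base axis. Payload 3.5 kg.
Tool frame: the origin (TCP) lies between the finger pads; the fingertips stand 22 mm ahead of it and the grasp point (between the pads) lies 3 mm ahead of it (ctrl.nose_length is the z of the fingertips in the tool frame, in m); z points along the fingers, y is the line along which they close (so a half turn about z gives the same grasp; the last joint's range is limited). The gripper opens to 85 mm and grips with 20 to 120 N. Pads are 22 mm wide; open, the fingers measure 114 mm over their backs; the gripper's body (76 mm by 85 mm) begins 54 mm behind the grasp point. The pads swing forward as they close: fully open they stand 13 mm farther back than shut.
Start: joints at [1.075, 0.286, 1.577, -0, 1.279, -0.15], TCP at [0.229, 0.635, 0.253] pointing down, gripper open.
Joint ranges: [-2.77, 2.77], [-0.9, 2.22], [0.21, 2.48], [-1.53, 4.67], [0.24, 2.81], [-2.84, 2.84]. Speed limits (rad/s): [2.79, 2.79, 3.14, 3.14, 3.14, 3.14].

## Interface

Orientations are given as a unit quaternion [x, y, z, w].
In Python, from plant import ctrl gives the robot as it stands. The module is installed in compiled form; this text tells all that it offers.
- The arm moves only by the tool send_rows, never from a script. Its argument "rows" is text: rows parted by semicolons, each of 7 numbers parted by spaces: the turn, a rotation vector about the tool's x, y, z in shares of 45 degrees (1.0 is 45 degrees), then the shift along the tool's x, y, z in a scale on which 1.0 is 0.8 m, then the opening, from -1 (shut) to 1 (fully open). A call has 1 to 8 rows; each row is the pose to reach, as a shift and turn from the pose commanded when the call began, along the tool's axes at that moment; what a row does not reach only later rows make up. A row lasts 1/8 s, in which the tool goes at most 62.5 mm and 10.7 degrees, less where a joint would pass 70% of its speed; a pose out of reach is approached as far as the arm can. No shift or turn number may pass 1 either way. A call with a gripper value outside its range is refused whole. The fingers move at their own pace and stop on an object; "grip_force" is the grip in N (left out, the last holds). Time passes only in rows, so rows that repeat a pose let the fingers close. It gives the time, the measured TCP pose, the force, the opening and the grip force at its end, in the units of the state.
- ctrl.get_state(): the state, without advancing time (a new reading comes with each control period).
- ctrl.read_camera(name): name is "scene" or "top"; returns a dict with "color" (420x560x3 uint8, red, green, blue), "fx", "fy", "cx", "cy" (pixels), "D" ([k1, k2, p1, p2, k3] as OpenCV has them; the pictures are not rectified), "extrinsics" (4x4, takes a point from world to camera coordinates). Camera axes: x right, y down, z forward; pixel columns grow to the right and rows downward; lengths in m; the calibration is good to about 2 mm. A picture is of the moment at which its call begins. There is no depth.
- ctrl.sign_off(): hands the job in; it is judged then, once.
Trained networks look in a picture, given as the dict that the camera call returned (one of the last four; its "shot" number tells which), for a name from the list of things; names that differ only in an ending like _2 or _b are one class to them, and where a whole thing is asked for, a point or a joint stands for the part that bears it (a point fixed in the world has none). Each returns a list of dicts, best first, with "p" (0 to 1); they miss things now and then, are a little off and sometimes report something else, mostly with a low value. They report only what shows in the picture. A call takes as long as a camera call. They do not tell look-alikes from the thing itself.
- ctrl.look_for(picture, target): "position" ([x, y, z] in m, in the coordinates of the camera as it stood for that picture, good to about 4 mm: the middle of the surface that is visible of it).
The state is a dict: "time": time; "qpos": joint angles; "dq": joint speeds; "joint_efforts": joint torques, N m; "eef_pos": TCP position; "tcp_rot": TCP orientation; "contact_force": force on the tool from outside, world axes, zero at the start; "wrist_torque": the same for the moment, N m; "opening": opening from 0.0 (shut) to 1.0 (fully open); "finger_force": force on a finger pad.
Only numpy, scipy, OpenCV 4.12 (cv2) and the standard library are available. Lean on these libraries where they do the work, as an engineer would, in place of code of your own. Each camera call takes 0.05 s, during which the arm holds its last target. There are 200 camera calls.

## Working session

There is one attempt and no reset: what is moved stays moved. The work goes in short steps, Python scripts to look and compute and a tool call to move; the robot and the scene stay as the last step left them, time stands still between calls to the robot, and variables do not carry over. Pictures are saved under pics/ and viewed, at most 10 in all, crops included, and the job is handed in when it is done.

Besides the shell and the picture viewer there is one more tool, called after "Call:" by a JSON object that holds its "fn" and its "kwargs", one argument or row to a line. send_rows: Moves the arm, as the interface text tells. Its arguments: {"type":"object","properties":{"rows":{"type":"string"},"grip_force":{"type":"number"}},"required":["rows"]}

```bash
mkdir -p pics; cat > h.py <<'E'
import numpy as np, cv2
from scipy.spatial.transform import Rotation as R
from plant import ctrl
def cam(n,save=None):
    p=ctrl.read_camera(n)
    if save: cv2.imwrite('pics/'+save,p['color'][:,:,::-1])
    return p
def K(p): return np.array([[p['fx'],0,p['cx']],[0,p['fy'],p['cy']],[0,0,1.]])
def w(p,c): E=np.array(p['extrinsics']); return E[:3,:3].T@(np.array(c)-E[:3,3])
def px(p,X):
    E=np.array(p['extrinsics']); r,_=cv2.Rodrigues(E[:3,:3])
    return cv2.projectPoints(np.array(X,float).reshape(-1,3),r,E[:3,3],K(p),np.array(p['D'],float))[0].reshape(-1,2)
def onplane(p,uv,z):
    E=np.array(p['extrinsics']); n=cv2.undistortPoints(np.array(uv,float).reshape(-1,1,2),K(p),np.array(p['D'],float)).reshape(-1,2)
    C=-E[:3,:3].T@E[:3,3]; d=np.c_[n,np.ones(len(n))]@E[:3,:3]
    return C+d*((z-C[2])/d[:,2])[:,None]
def look(p,t,minp=0.2):
    for d in ctrl.look_for(p,t):
        if d['p']>minp:
            X=w(p,d['position']); print(t,round(d['p'],2),X.round(4),px(p,X)[0].round(0))
E
python3 - <<'E'
from h import *
for n in ['scene','top']:
    p=cam(n,n+'0.png'); print(n, (-np.array(p['extrinsics'])[:3,:3].T@np.array(p['extrinsics'])[:3,3]).round(3))
    for t in ['caddy','caddy_tab','stud','hook','mirror_stand','mirror_grip','lens','screwdriver','ratchet','dish','fuse_box']: look(p,t)
s=ctrl.get_state();print(s['tcp_rot'],s['contact_force'],ctrl.nose_length)
E
```

```text
scene [1.514 0.242 1.185]
caddy 0.86 [0.7298 0.152  0.0508] [350. 280.]
caddy 0.63 [0.6535 0.0442 0.0527] [318. 248.]
caddy_tab 0.73 [0.7293 0.1467 0.0524] [348. 279.]
caddy_tab 0.7 [ 0.4228 -0.3708  0.0554] [211. 164.]
caddy_tab 0.65 [0.6526 0.0472 0.0552] [319. 247.]
stud 0.6 [0.7256 0.1517 0.0487] [350. 279.]
stud 0.56 [0.6592 0.0471 0.0549] [319. 249.]
hook 0.95 [0.4572 0.238  0.0073] [397. 222.]
mirror_stand 0.69 [ 0.5146 -0.141   0.0146] [271. 208.]
mirror_stand 0.6 [ 0.7937 -0.1617  0.0098] [232. 280.]
mirror_stand 0.58 [ 0.6159 -0.404   0.0167] [178. 213.]
mirror_grip 0.85 [ 0.5648 -0.4237  0.0768] [176. 187.]
mirror_grip 0.58 [ 0.4741 -0.1568  0.0757] [269. 184.]
mirror_grip 0.56 [ 0.7336 -0.1787  0.0806] [231. 246.]
lens 0.82 [ 0.511  -0.144   0.0121] [270. 207.]
lens 0.81 [ 0.7956 -0.164   0.0062] [231. 281.]
lens 0.71 [0.4602 0.2374 0.0083] [397. 222.]
lens 0.61 [ 0.6135 -0.4027  0.0124] [179. 214.]
screwdriver 0.78 [ 0.8057 -0.0042  0.0234] [285. 295.]
ratchet 0.86 [0.7332 0.2877 0.0161] [400. 300.]
dish 0.7 [0.4868 0.0457 0.0136] [332. 214.]
fuse_box 0.93 [ 0.422  -0.37
[... 749 characters left out ...]
irror_grip 0.54 [ 0.4659 -0.1561  0.0972] [327. 251.]
mirror_grip 0.41 [0.7083 0.2876 0.0182] [149. 157.]
lens 0.89 [ 0.8019 -0.1662  0.0072] [326. 123.]
lens 0.78 [ 0.5364 -0.1415  0.0079] [318. 224.]
lens 0.71 [ 0.6323 -0.4025  0.0036] [418. 187.]
screwdriver 0.76 [ 0.795  -0.0097  0.0291] [266. 123.]
ratchet 0.93 [0.7116 0.2931 0.0179] [147. 156.]
dish 0.69 [0.4934 0.0496 0.0129] [242. 241.]
dish 0.58 [ 0.4818 -0.1543  0.018 ] [323. 246.]
dish 0.28 [ 0.5364 -0.1455  0.0032] [319. 225.]
fuse_box 0.88 [ 0.3988 -0.3702  0.0559] [414. 279.]
fuse_box 0.44 [0.7096 0.2889 0.0172] [149. 157.]
[1.72044345e-01 9.85089206e-01 9.95237004e-07 5.28063349e-06] [ 0.54455432 -0.32352523  0.30930095] 0.022
```

View pics/scene0.png

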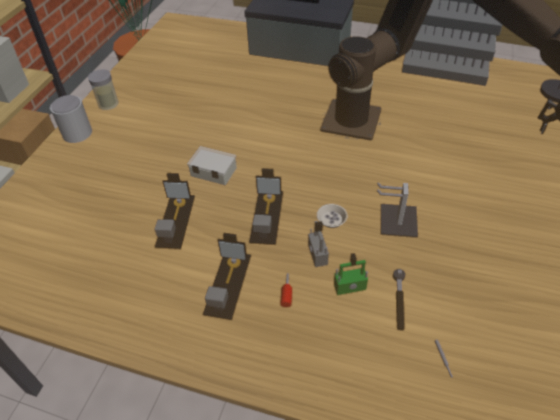

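View pics/top0.png

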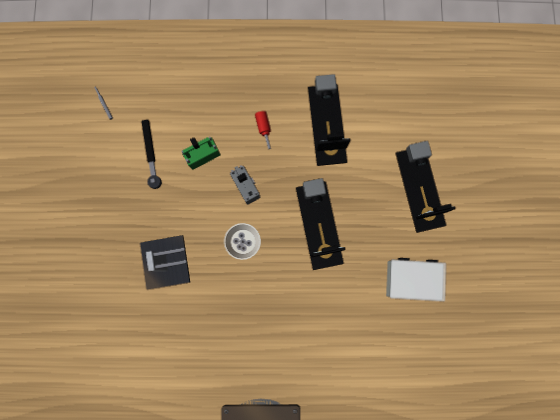

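Candidates for the mirror unit (top picture, pivots): (325,250), (333,145) and (430,211). The first is 0.49 m from the base, against 0.75 and 0.70 m for the others, so it is the one meant. The caddy is the grey one at (245,185), while the green one at (201,153) is the look-alike. I'll check this in an enlarged crop.

```bash
python3 - <<'E'
import cv2,numpy as np
t=cv2.imread('pics/top0.png')[155:285,135:355]; s=cv2.imread('pics/scene0.png')[160:300,245:430]
cv2.imwrite('pics/tc.png',cv2.resize(t,None,fx=3.6,fy=3.6,interpolation=cv2.INTER_CUBIC))
cv2.imwrite('pics/sc.png',cv2.resize(s,None,fx=4.2,fy=4.2,interpolation=cv2.INTER_CUBIC))
E
```

```text
(no output)
```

View pics/tc.png

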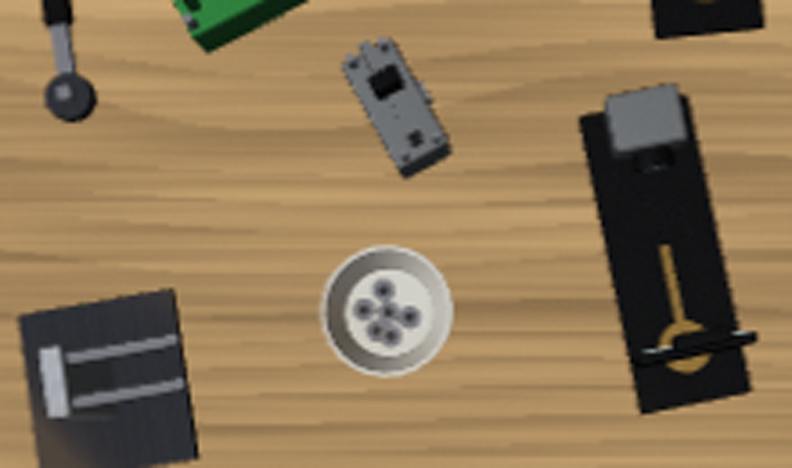

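View pics/sc.png

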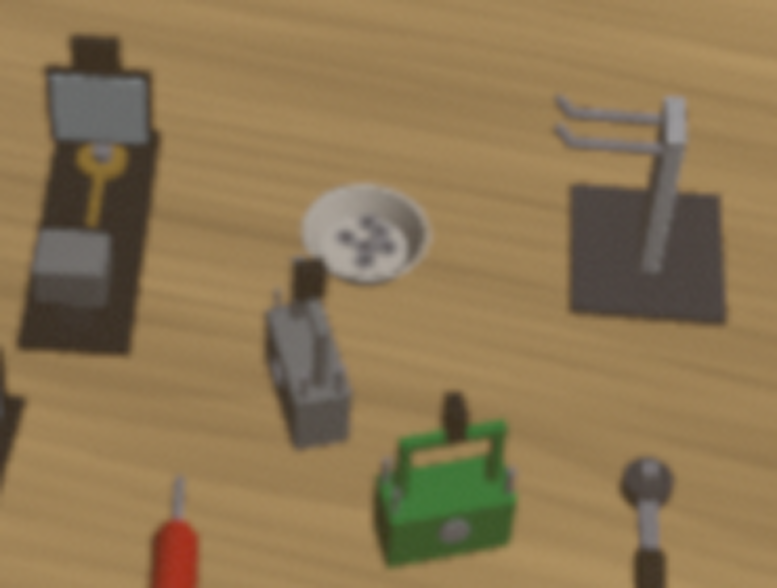

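The crops confirm it. The grey caddy's stud shows as a bump on its right (world −y) face at crop (428,97), the hook's prongs point to world −y, and the nearest mirror unit is at crop (690,345). Next I'll fit the poses by silhouette in both cameras.

```bash
cat > fit.py <<'E'
from h import *
from scipy.optimize import minimize
def box(x0,x1,y0,y1,z0,z1): return np.array([[x,y,z] for x in(x0,x1) for y in(y0,y1) for z in(z0,z1)])/1e3
CAD=[box(-42,42,-20,20,0,55),box(-34,-26,-4,4,55,111),box(26,34,-4,4,55,111),box(-34,34,-4,4,103,111),box(-6,6,-10,10,111,141),box(-10,10,-24,-20,26,46)]+[box(sx*37-3,sx*37+3,sy*12-3,sy*12+3,55,77) for sx in(-1,1) for sy in(-1,1)]
HOOK=[box(-60,60,-5,105,0,10),box(-22,22,44,52,10,142)]+[b for s in(-14,14) for b in(box(s-4,s+4,-18,44,122,130),np.r_[box(s-4,s+4,-19,-18,122,130),box(s-4,s+4,-30,-29,134,142)])]
MIR=[box(132,172,-25,25,8,84),box(-6,0,-39,39,28,102),box(-5,5,-18,18,104,136)]
def mask(p,parts,q,S=4):
    c,s=np.cos(q[2]),np.sin(q[2]); m=np.zeros((420*S,560*S),np.uint8)
    for b in parts:
        X=np.c_[c*b[:,0]-s*b[:,1]+q[0],s*b[:,0]+c*b[:,1]+q[1],b[:,2]]
        u=(px(p,X)+.5)*S-.5
        cv2.fillConvexPoly(m,cv2.convexHull(np.round(u*16).astype(np.int32)),255,shift=4)
    return cv2.resize(m,(560,420),interpolation=cv2.INTER_AREA)/255.
def seg(p):
    h=cv2.cvtColor(p['color'],cv2.COLOR_RGB2HSV).astype(float)
    return np.clip((95-h[...,1])/30+.5,0,1), h
def fit(pics,parts,q0,fg=None,pad=25,verbose=''):
    q0=np.array(q0,float); L=[]
    for p in pics:
        s=seg(p)[0] if fg is None else fg(p)
        ys,xs=np.nonzero(mask(p,parts,q0)); r=(slice(max(ys.min()-12,0),ys.max()+12),slice(max(xs.min()-12,0),xs.max()+12)); L.append((p,s,r))
    f=lambda q: sum(np.abs(mask(p,parts,q)[r]-s[r]).sum() for p,s,r in L)
    best=min((minimize(f,q0,method='Nelder-Mead',options=dict(initial_simplex=q0+np.array([[0,0,0],[d,0,0],[0,d,0],[0,0,d*8]]),xatol=1e-4,fatol=.05)) for d in(.008,-.006)),key=lambda r:r.fun)
    print(verbose,best.x.round(4),round(best.fun,1),'of',round(sum(mask(p,parts,best.x).sum() for p in pics),0)); return best.x
E
python3 - <<'E'
from fit import *
a=cam('scene');b=cam('top')
wood=lambda u,v,p: p['color'][v,u]
for (u,v) in [(300,260),(200,230),(245,187),(160,280),(320,215)]: print((u,v),b['color'][v,u],seg(b)[1][v,u])
Q={}
for n,P,q0 in [('caddy',CAD,[.62,.03,.42]),('hook',HOOK,[.43,.19,.16])]:
    for pp,t in (([a],'scene'),([b],'top'),([a,b],'both')): Q[n]=fit(pp,P,q0,verbose=n+' '+t)
# mirror unit: foot plate dark -> include plate, free offset via wide box guess
out=[]
for p,n in((a,'s'),(b,'t')):
    im=p['color'][:,:,::-1].copy()
    for k,P in(('caddy',CAD),('hook',HOOK)):
        m=(mask(p,P,Q[k])>.5).astype(np.uint8); c,_=cv2.findContours(m,0,1); 
        cv2.drawContours(im,c,-1,(0,0,255),1)
    r=(slice(160,300),slice(245,430)) if n=='s' else (slice(155,285),slice(135,355))
    o=cv2.resize(im[r],(560,300 if n=='t' else 300),interpolation=cv2.INTER_NEAREST); out.append(o)
cv2.imwrite('pics/ov.png',np.vstack(out))
for p in(a,b):
  for t in ['mirror_grip','pivot','lens','sight','hook_seat','stud','caddy_bar']: look(p,t)
E
```

```text
(300, 260) [175 143  99] [ 17. 111. 175.]
(200, 230) [177 145 101] [ 17. 109. 177.]
(245, 187) [90 93 95] [102.  13.  95.]
(160, 280) [53 51 52] [165.  10.  53.]
(320, 215) [18 19 20] [105.  26.  20.]
caddy scene [0.6341 0.0396 0.4696] 553.0 of 699.0
caddy top [0.6341 0.0418 0.515 ] 23.2 of 653.0
caddy both [0.6342 0.0415 0.5055] 594.3 of 1370.0
hook scene [0.4525 0.1933 0.1781] 168.1 of 1529.0
hook top [0.4509 0.1942 0.1679] 66.4 of 2175.0
hook both [0.4519 0.1936 0.1821] 246.7 of 3709.0
mirror_grip 0.82 [ 0.5669 -0.422   0.0769] [176. 187.]
mirror_grip 0.76 [ 0.7361 -0.1735  0.0837] [233. 246.]
mirror_grip 0.66 [ 0.4742 -0.1574  0.0765] [269. 184.]
pivot 0.83 [ 0.5122 -0.144   0.012 ] [270. 208.]
pivot 0.83 [ 0.6141 -0.3985  0.0149] [180. 214.]
pivot 0.82 [ 0.7916 -0.1604  0.0111] [232. 279.]
lens 0.91 [ 0.6133 -0.4029  0.0105] [179. 214.]
lens 0.79 [ 0.7942 -0.1638  0.005 ] [231. 281.]
lens 0.67 [ 0.5128 -0.1399  0.0135] [271. 208.]
sight 0.58 [ 0.7487 -0.1723  0.0148] [234. 265.]
sight 0.57 [ 0.5802 -0.4146  0.0128] [180. 205.]
sight 0.53 [ 0.5113 -0.1402  0.0134] [271. 207.]
hoo
[... 381 characters left out ...]
973] [435. 212.]
mirror_grip 0.73 [ 0.4636 -0.1542  0.1019] [326. 252.]
pivot 0.84 [ 0.5396 -0.147  -0.0018] [319. 224.]
pivot 0.63 [ 0.6316 -0.4007  0.0133] [419. 187.]
pivot 0.55 [ 0.8014 -0.168   0.0039] [327. 124.]
lens 0.65 [ 0.8053 -0.1689  0.0084] [327. 122.]
lens 0.63 [ 0.6298 -0.4026  0.0046] [418. 188.]
sight 0.72 [ 0.5778 -0.4133  0.0128] [424. 208.]
sight 0.55 [ 0.7226 -0.1732  0.0163] [329. 152.]
sight 0.45 [ 0.4848 -0.1558  0.0201] [324. 245.]
hook_seat 0.91 [0.4375 0.2346 0.0089] [168. 264.]
stud 0.74 [0.7108 0.1498 0.0566] [201. 152.]
stud 0.7 [0.6266 0.0387 0.0512] [245. 186.]
caddy_bar 0.97 [0.7074 0.1541 0.0531] [199. 154.]
caddy_bar 0.59 [0.6271 0.0396 0.0551] [245. 186.]
```

View pics/ov.png

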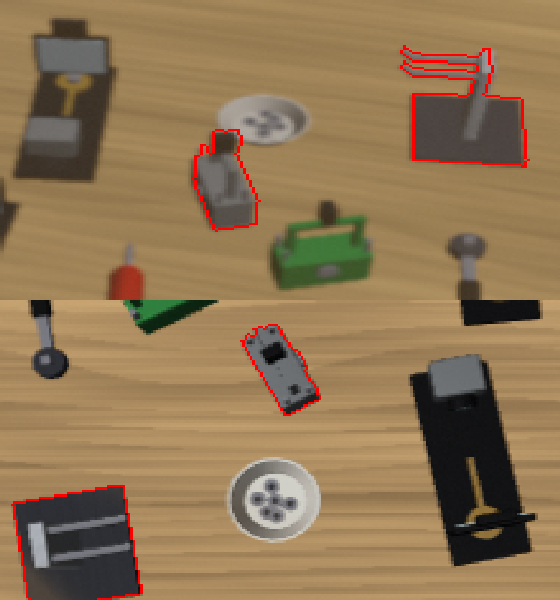

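Both outlines fit well: the caddy is at about (0.634, 0.0415) with yaw 0.51, and the hook is at (0.4515, 0.194) with yaw 0.172. Now I'll fit the mirror unit and work out the first move.

```bash
cat >> h.py <<'E'
def go(x,y,z,yaw):
    """print shift/turn from the present pose to TCP x,y,z, tool down, tool y at yaw (mod pi)"""
    s=ctrl.get_state(); R0=R.from_quat(s['tcp_rot']); 
    best=None
    for k in(0,np.pi):
        c,n=np.cos(yaw+k),np.sin(yaw+k); T=R.from_matrix(np.c_[[n,-c,0],[c,n,0],[0,0,-1]])
        v=(R0.inv()*T).as_rotvec(degrees=True)
        if best is None or np.linalg.norm(v)<np.linalg.norm(best): best=v
    d=R0.inv().apply(np.array([x,y,z])-s['eef_pos'])
    print('turn',best.round(2),'shift',(d*1e3).round(1),'t',s['time'],'pos',np.round(s['eef_pos'],4),'op',s['opening'],'q6',s['qpos'][5],'F',np.round(s['contact_force'],1))
E
python3 - <<'E'
from fit import *
a=cam('scene');b=cam('top')
go(.634,.0415,.20,.51)
best=None
import scipy.optimize as so
for pics,n in(([b],'top'),([a],'scene'),([a,b],'both')):
    # foot plate x offset as the fourth parameter
    def parts(x0): return MIR+[box(x0,x0+215,-40,40,0,8)]
    res=[]
    for x0 in(-45,-40,-35,-30):
        q=fit(pics,parts(x0),[.468,-.155,.2],verbose=f'{n} {x0}')
E
```

```text
Traceback (most recent call last):
  File "h.py", line 26, in go
    c,n=np.cos(yaw+k),np.sin(yaw+k); T=R.from_matrix(np.c_[[n,-c,0],[c,n,0],[0,0,-1]])
                                       ~~~~~~~~~~~~~^^^^^^^^^^^^^^^^^^^^^^^^^^^^^^^^^^
  File "scipy/spatial/transform/_rotation.pyx", line 1143, in scipy.spatial.transform._rotation.Rotation.from_matrix
ValueError: Non-positive determinant (left-handed or null coordinate frame) in rotation matrix 0: [[ 0.48817725  0.87274451  0.        ]
 [-0.87274451  0.48817725  0.        ]
 [ 0.          0.         -1.        ]].
```

```bash
sed -i 's/\[n,-c,0\],\[c,n,0\]/[-n,c,0],[c,n,0]/' h.py
python3 - <<'E'
from fit import *
a=cam('scene');b=cam('top')
go(.634,.0415,.20,.51)
for pics,n in(([b],'top'),([a],'scene'),([a,b],'both')):
    for x0 in(-50,-43,-36,-30):
        q=fit(pics,MIR+[box(x0,x0+215,-40,40,0,8)],[.468,-.155,.2],verbose=f'{n} {x0}')
E
```

```text
turn [ 0.   -0.   40.97] shift [-582.4 -421.    53.3] t 2.2 pos [0.2288 0.635  0.2533] op 0.9961484778097487 q6 -0.150007715877381 F [0.2 0.3 0.6]
top -50 [ 0.4789 -0.1582  0.2071] 443.0 of 2923.0
top -43 [ 0.4713 -0.1588  0.1995] 359.6 of 2854.0
top -36 [ 0.4671 -0.1601  0.2098] 331.6 of 2787.0
top -30 [ 0.4613 -0.1614  0.2107] 399.4 of 2734.0
scene -50 [ 0.4748 -0.1626  0.2256] 670.5 of 1878.0
scene -43 [ 0.469  -0.1648  0.2312] 718.4 of 1912.0
scene -36 [ 0.4622 -0.1668  0.2336] 787.8 of 1949.0
scene -30 [ 0.4563 -0.1684  0.2398] 836.3 of 1978.0
both -50 [ 0.4762 -0.1584  0.2009] 1132.5 of 4809.0
both -43 [ 0.47   -0.1598  0.1994] 1094.1 of 4776.0
both -36 [ 0.4676 -0.1606  0.2055] 1143.6 of 4754.0
both -30 [ 0.4617 -0.1623  0.2069] 1274.0 of 4733.0
```

Units first: shifts go in shares of 0.8 m and turns go in shares of 45 degrees. So -400 mm / 800 = -0.5, -350 mm / 800 = -0.4375, 41 degrees / 45 = 0.9111.

Call:
{"fn": "send_rows", "kwargs": {
  "rows": "0 0 0.1333 -0.0625 -0.045 0.0063 1;0 0 0.2667 -0.125 -0.09 0.0125 1;0 0 0.4 -0.1875 -0.135 0.0188 1;0 0 0.5333 -0.25 -0.18 0.025 1;0 0 0.6444 -0.3125 -0.225 0.0313 1;0 0 0.7333 -0.375 -0.27 0.0375 1;0 0 0.8222 -0.4375 -0.315 0.0438 1;0 0 0.9111 -0.5 -0.36 0.05 1",
  "grip_force": 40
}}

```text
time: 3.2
eef_pos: [0.5084, 0.2268, 0.2136]
tcp_rot: [0.507, 0.862, 0.0, 0.0]
contact_force: [0.8, 0.1, -0.2]
opening: 1.001
finger_force: 0.0
```

```bash
python3 -c "
from h import *
go(.634,.0415,.20,.51);go(.634,.0415,.137,.51)"
```

```text
turn [ 0.06  0.01 -0.17] shift [-222.9   19.8   13.7] t 3.2 pos [0.5084 0.2268 0.2136] op 1.000920066951635 q6 -0.26991280466067563 F [ 0.8  0.1 -0.2]
turn [ 0.06  0.01 -0.17] shift [-222.9   19.7   76.7] t 3.2 pos [0.5084 0.2268 0.2136] op 1.000920066951635 q6 -0.26991280466067563 F [ 0.8  0.1 -0.2]
```

Converted, -223 mm / 800 = -0.2788, -210 mm / 800 = -0.2625.

Call:
{"fn": "send_rows", "kwargs": {
  "rows": "0 0 0 -0.0625 0.0063 0.0063 1;0 0 0 -0.1375 0.0125 0.0125 1;0 0 0 -0.2125 0.0188 0.0163 1;0 0 0 -0.2625 0.0238 0.0163 1;0 0 0 -0.2788 0.025 0.0163 1;0 0 0 -0.2788 0.025 0.05 1;0 0 0 -0.2788 0.025 0.0813 1;0 0 0 -0.2788 0.025 0.095 1"
}}

```text
time: 4.2
eef_pos: [0.6323, 0.0445, 0.1355]
tcp_rot: [0.506, 0.863, -0.001, -0.002]
contact_force: [-0.4, 1.7, 0.4]
opening: 1.002
finger_force: 0.0
```

```bash
python3 - <<'E'
from h import *
go(.634,.0415,.137,.51)
o=[]
for n,r in(('scene',(slice(190,290),slice(260,400))),('top',(slice(130,230),slice(180,320)))):
    p=cam(n); o.append(cv2.resize(p['color'][r][:,:,::-1],(400,290),interpolation=cv2.INTER_CUBIC))
cv2.imwrite('pics/g.png',np.hstack(o))
E
```

```text
turn [-0.14 -0.12  0.02] shift [-3.5 -0.  -1.5] t 4.2 pos [0.6323 0.0445 0.1355] op 1.0023892649718444 q6 -0.600091099566983 F [-0.4  1.7  0.4]
```

View pics/g.png

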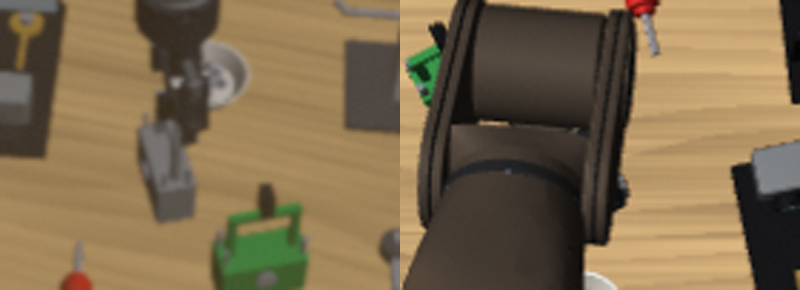

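The gripper is over the caddy's tab (crop 185,85) with the fingers either side. I'll close it with a small trim.

Converted, -2 mm / 800 = -0.0025, -1 mm / 800 = -0.0013.

Call:
{"fn": "send_rows", "kwargs": {
  "rows": "0 0 0 -0.0025 0 -0.0013 1;0 0 0 -0.0025 0 -0.0013 0;0 0 0 -0.0025 0 -0.0013 -1;0 0 0 -0.0025 0 -0.0013 -1;0 0 0 -0.0025 0 -0.0013 -1;0 0 0 -0.0025 0 -0.0013 -1;0 0 0 -0.0025 0 -0.0013 -1;0 0 0 -0.0025 0 -0.0013 -1",
  "grip_force": 40
}}

```text
time: 5.3
eef_pos: [0.6345, 0.0417, 0.1383]
tcp_rot: [0.506, 0.862, -0.0, -0.0]
contact_force: [-0.4, -0.7, 0.8]
opening: 0.133
finger_force: 42.6
```

```bash
python3 -c "
from h import *
h=np.array([.4515,.194]);y=np.array([-np.sin(.172),np.cos(.172)])
for d,z in((-.09,.19),(0,.187),(0,.165)): q=h+d*y; print(q.round(4)); go(q[0],q[1],z,.172)"
```

```text
[0.4669 0.1053]
turn [-0.03 -0.   19.33] shift [ 137.2 -115.3  -51.6] t 5.3 pos [0.6345 0.0417 0.1383] op 0.13336472015857506 q6 -0.6029081476091533 F [-0.4 -0.7  0.8]
[0.4515 0.194 ]
turn [-0.03 -0.   19.33] shift [222.2 -85.5 -48.6] t 5.3 pos [0.6345 0.0417 0.1383] op 0.13336472015857506 q6 -0.6029081476091533 F [-0.4 -0.7  0.8]
[0.4515 0.194 ]
turn [-0.03 -0.   19.33] shift [222.2 -85.5 -26.6] t 5.3 pos [0.6345 0.0417 0.1383] op 0.13336472015857506 q6 -0.6029081476091533 F [-0.4 -0.7  0.8]
```

Converted, 137 mm / 800 = 0.1713, -115 mm / 800 = -0.1438, 19.3 degrees / 45 = 0.4289.

Call:
{"fn": "send_rows", "kwargs": {
  "rows": "0 0 0 0 0 -0.0375 -1;0 0 0 0 0 -0.0688 -1;0 0 0.1111 0.0375 -0.0313 -0.0688 -1;0 0 0.2222 0.075 -0.0625 -0.0688 -1;0 0 0.3333 0.1125 -0.0938 -0.0688 -1;0 0 0.4289 0.1438 -0.1213 -0.0688 -1;0 0 0.4289 0.165 -0.1388 -0.0663 -1;0 0 0.4289 0.1713 -0.1438 -0.065 -1"
}}

```text
time: 6.3
eef_pos: [0.4662, 0.1059, 0.1897]
tcp_rot: [0.643, 0.766, -0.0, -0.0]
contact_force: [0.8, 0.5, -1.3]
opening: 0.131
finger_force: 42.3
```

```bash
python3 - <<'E'
from fit import *
h=np.array([.4515,.194]);y=np.array([-np.sin(.172),np.cos(.172)])
for d,z in((-.09,.187),(0,.187),(0,.165)): q=h+d*y; go(q[0],q[1],z,.172)
p=cam('scene'); im=p['color'][:,:,::-1].copy(); s=ctrl.get_state()
P=[b+np.array([0,0,s['eef_pos'][2]-.138]) for b in CAD]
c,_=cv2.findContours((mask(p,P,[s['eef_pos'][0],s['eef_pos'][1],.172])>.5).astype(np.uint8),0,1); cv2.drawContours(im,c,-1,(0,0,255),1)
cv2.imwrite('pics/pre.png',np.hstack([cv2.resize(x[130:250,300:440],(400,343),interpolation=cv2.INTER_CUBIC) for x in(im,p['color'][:,:,::-1])]))
E
```

```text
turn [-0.04 -0.02  0.08] shift [-0.7  0.6  2.7] t 6.3 pos [0.4662 0.1059 0.1897] op 0.13148509011980095 q6 -0.16297998975921968 F [ 0.8  0.5 -1.3]
turn [-0.04 -0.02  0.08] shift [89.3  0.8  2.7] t 6.3 pos [0.4662 0.1059 0.1897] op 0.13148509011980095 q6 -0.16297998975921968 F [ 0.8  0.5 -1.3]
turn [-0.04 -0.02  0.08] shift [89.3  0.8 24.7] t 6.3 pos [0.4662 0.1059 0.1897] op 0.13148509011980095 q6 -0.16297998975921968 F [ 0.8  0.5 -1.3]
```

View pics/pre.png

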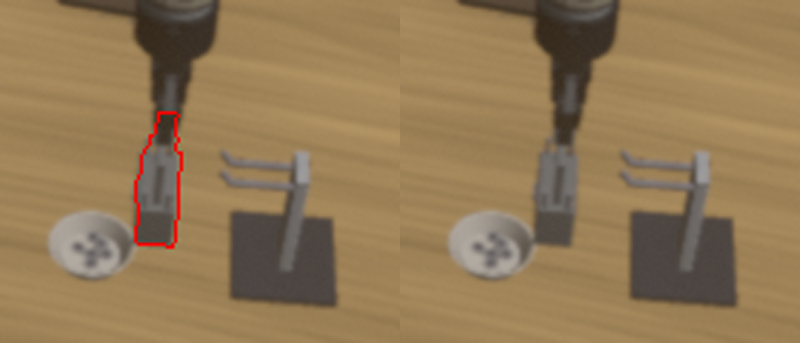

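The held caddy matches its predicted outline (left crop, 157,185), hangs plumb, and the prongs at (250,170) lie ahead of its opening. I'll slide it in slowly and lower it.

Converted, 89 mm / 800 = 0.1113, 86 mm / 800 = 0.1075.

Call:
{"fn": "send_rows", "kwargs": {
  "rows": "0 0 0 0.0188 0.0006 0.0025 -1;0 0 0 0.0375 0.001 0.0038 -1;0 0 0 0.0563 0.001 0.0038 -1;0 0 0 0.075 0.001 0.0038 -1;0 0 0 0.0938 0.001 0.0038 -1;0 0 0 0.1075 0.001 0.0038 -1;0 0 0 0.1113 0.001 0.0038 -1;0 0 0 0.1113 0.001 0.0038 -1"
}}

```text
time: 7.35
eef_pos: [0.4529, 0.1932, 0.1873]
tcp_rot: [0.643, 0.766, -0.0, 0.0]
contact_force: [-0.6, -0.2, -2.1]
opening: 0.135
finger_force: 42.2
```

Converted, 21 mm / 800 = 0.0263, 20 mm / 800 = 0.025.

Call:
{"fn": "send_rows", "kwargs": {
  "rows": "0 0 0 0 0 0.01 -1;0 0 0 0 0 0.0175 -1;0 0 0 0 0 0.0225 -1;0 0 0 0 0 0.025 -1;0 0 0 0 0 0.0263 -1;0 0 0 0 0 0.0263 -1"
}}

```text
time: 8.1
eef_pos: [0.453, 0.1932, 0.1664]
tcp_rot: [0.644, 0.765, 0.0, 0.0]
contact_force: [-0.3, -0.4, -1.2]
opening: 0.128
finger_force: 42.3
```

```bash
python3 -c "
from h import *
go(.4515,.194,.165,.172)"
```

```text
turn [ 0.01 -0.    0.03] shift [ 1.1 -1.4  1.4] t 8.1 pos [0.453  0.1932 0.1664] op 0.12833474985956636 q6 0.024155424224827433 F [-0.3 -0.4 -1.2]
```

Converted, 1.5 mm / 800 = 0.0019, -1 mm / 800 = -0.0013.

Call:
{"fn": "send_rows", "kwargs": {
  "rows": "0 0 0 0 -0.0013 0.0013 -1;0 0 0 0 -0.0013 0.0019 -1;0 0 0 0 -0.0013 0.0019 -1"
}}

```text
time: 8.48
eef_pos: [0.4519, 0.193, 0.165]
tcp_rot: [0.644, 0.765, -0.0, -0.0]
contact_force: [-0.2, 0.0, -1.2]
opening: 0.13
finger_force: 42.4
```

Converted, 1 mm / 800 = 0.0013, 0.5 mm / 800 = 0.0006.

Call:
{"fn": "send_rows", "kwargs": {
  "rows": "0 0 0 0 0 0.0006 -1;0 0 0 0 0 0.0013 -1;0 0 0 0 0 0.0013 -1"
}}

```text
time: 8.85
eef_pos: [0.452, 0.1931, 0.1648]
tcp_rot: [0.643, 0.765, -0.0, -0.0]
contact_force: [-3.0, -0.4, 6.1]
opening: 0.131
finger_force: 43.3
```

Contact came at the predicted height, so the bar is on the prongs. Release and retreat upwards.

Converted, -100 mm / 800 = -0.125, -80 mm / 800 = -0.1.

Call:
{"fn": "send_rows", "kwargs": {
  "rows": "0 0 0 0 0 0 -0.5;0 0 0 0 0 0 0.2;0 0 0 0 0 0 0.5;0 0 0 0 0 0 0.5;0 0 0 0 0 -0.025 0.5;0 0 0 0 0 -0.0563 0.5;0 0 0 0 0 -0.1 0.5;0 0 0 0 0 -0.125 0.5"
}}

```text
time: 9.85
eef_pos: [0.4526, 0.1931, 0.2659]
tcp_rot: [0.644, 0.765, 0.001, 0.001]
contact_force: [0.2, 0.4, -0.3]
opening: 0.75
finger_force: 0.0
```

```bash
python3 - <<'E'
from h import *
s=ctrl.get_state(); print(s['opening'],s['eef_pos'])
# partway to the mirror, clear of the view
go(.469,-.1595,.22,.203)
E
```

```text
0.7496516550392681 [0.45259037 0.19313169 0.26587228]
turn [ 0.16 -0.   -1.74] shift [-350.2  -44.5   45.7] t 9.85 pos [0.4526 0.1931 0.2659] op 0.7496516550392681 q6 0.024255462245387233 F [ 0.2  0.4 -0.3]
```

Call:
{"fn": "send_rows", "kwargs": {
  "rows": "0 0 0 -0.05 0.025 0 0.5;0 0 0 -0.1125 0.075 0 0.5;0 0 0 -0.175 0.1375 -0.0125 0.5;0 0 0 -0.225 0.2 -0.025 0.5;0 0 0 -0.25 0.2375 -0.0375 0.5;0 0 0 -0.25 0.2375 -0.0375 0.5"
}}

```text
time: 10.6
eef_pos: [0.6759, 0.0264, 0.2935]
tcp_rot: [0.645, 0.765, 0.0, 0.0]
contact_force: [-0.6, 0.2, 0.8]
opening: 0.751
finger_force: 0.0
```

```bash
python3 - <<'E'
from fit import *
import pickle
a=cam('scene');b=cam('top')
pickle.dump([{k:np.array(p[k]) for k in('color','fx','fy','cx','cy','D','extrinsics')} for p in(a,b)],open('ab.pkl','wb'))
o=[]
for p,r in((a,(slice(130,250),slice(300,440))),(b,(slice(190,290),slice(110,250)))): o.append(cv2.resize(p['color'][r][:,:,::-1],(400,300),interpolation=cv2.INTER_CUBIC))
o2=[cv2.resize(p['color'][r][:,:,::-1],(400,290),interpolation=cv2.INTER_CUBIC) for p,r in((a,(slice(150,260),slice(220,340))),(b,(slice(170,280),slice(270,390))))]
cv2.imwrite('pics/hung.png',np.vstack([np.hstack(o),np.hstack(o2)]))
E
```

```text
(no output)
```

View pics/hung.png

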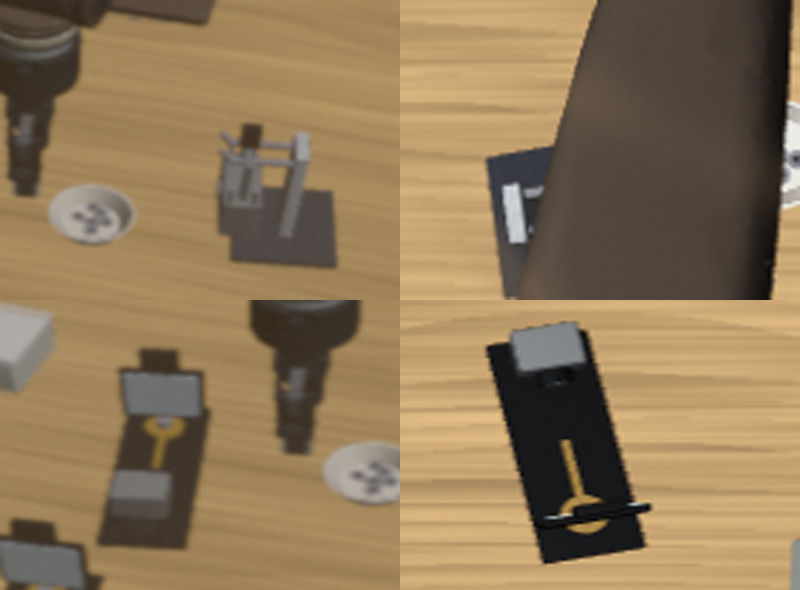

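The caddy hangs on both prongs (upper-left crop, 240,165) and is let go, with the dish undisturbed. Now I'll refine the mirror unit's pose.

```bash
cat > mfit.py <<'E'
from fit import *
import pickle
a,b=pickle.load(open('ab.pkl','rb'))
def fg(p):
    h=cv2.cvtColor(p['color'],cv2.COLOR_RGB2HSV).astype(float)
    s=np.clip(np.maximum((95-h[...,1])/30,(110-h[...,2])/50)+.5,0,1)
    c,_=cv2.findContours((s>.5).astype(np.uint8),cv2.RETR_EXTERNAL,1)
    m=np.zeros(s.shape,np.uint8); cv2.drawContours(m,c,-1,1,-1); m=cv2.erode(m,np.ones((3,3),np.uint8))
    return np.maximum(s,m)
def blob(p,uv):  # keep only the blob at uv
    s=fg(p); n,l=cv2.connectedComponents((s>.3).astype(np.uint8)); return s*(l==l[uv[1],uv[0]])
sa,sb=blob(a,tuple(px(a,[.53,-.145,.01])[0].astype(int))),blob(b,tuple(px(b,[.53,-.145,.01])[0].astype(int)))
F={id(a):sa,id(b):sb}
for pics,n in(([b],'top'),([a],'scene'),([a,b],'both')):
    for x0 in(-46,-42,-39,-36,-33,-30):
        q=fit(pics,MIR+[box(x0,x0+215,-40,40,0,8)],[.468,-.16,.203],fg=lambda p:F[id(p)],verbose=f'{n} {x0}')
# brass pointer
for p,n in((a,'scene'),(b,'top')):
    h=cv2.cvtColor(p['color'],cv2.COLOR_RGB2HSV)
    m=((h[...,1]>125)&(h[...,2]>70)).astype(np.uint8); c=px(p,[.49,-.155,.013])[0].astype(int)
    mm=np.zeros_like(m); mm[c[1]-25:c[1]+25,c[0]-14:c[0]+14]=1
    v,u=np.nonzero(m*mm*(F[id(p)]>.9)); X=onplane(p,np.c_[u,v].astype(float),.016)
    x=X[:,:2]-[.469,-.1595]; r=np.hypot(*x.T); print(n,len(X),'max r',r.max().round(3),'far mean bearing',np.arctan2(*x[r>.035].mean(0)[::-1]).round(3), 'far pts fit dir', )
    far=x[r>.03]; d=np.linalg.svd(far-far.mean(0))[2][0]; print(' dir',np.arctan(d[1]/d[0]).round(3),'line pt',(far.mean(0)+[.469,-.1595]).round(4))
E
python3 mfit.py
```

```text
top -46 [ 0.4737 -0.1579  0.1999] 165.3 of 2884.0
top -42 [ 0.4704 -0.1585  0.2019] 110.7 of 2844.0
top -39 [ 0.4688 -0.1589  0.201 ] 83.2 of 2816.0
top -36 [ 0.467 -0.159  0.2  ] 105.0 of 2789.0
top -33 [ 0.4636 -0.1599  0.2015] 139.4 of 2761.0
top -30 [ 0.4605 -0.1607  0.2038] 175.0 of 2738.0
scene -46 [ 0.4762 -0.161   0.2152] 104.4 of 1907.0
scene -42 [ 0.4729 -0.1611  0.2063] 114.9 of 1930.0
scene -39 [ 0.4706 -0.1624  0.2138] 129.4 of 1946.0
scene -36 [ 0.467  -0.1632  0.2084] 146.4 of 1961.0
scene -33 [ 0.4645 -0.1637  0.2085] 162.2 of 1978.0
scene -30 [ 0.4619 -0.1645  0.2136] 178.1 of 1994.0
both -46 [ 0.4756 -0.1582  0.1998] 298.7 of 4793.0
both -42 [ 0.4716 -0.1591  0.2007] 264.2 of 4777.0
both -39 [ 0.4694 -0.1598  0.2013] 253.0 of 4763.0
both -36 [ 0.4671 -0.1604  0.2043] 291.7 of 4756.0
both -33 [ 0.4642 -0.1608  0.2024] 349.5 of 4746.0
both -30 [ 0.461  -0.1618  0.207 ] 406.3 of 4734.0
scene 105 max r 0.072 far mean bearing 0.167 far pts fit dir
 dir 0.215 line pt [ 0.52  -0.151]
top 150 max r 0.072 far mean bearing 0.219 far pts fit dir
 dir 0.201 line pt [ 0.5189 -0.1483]
```

```bash
python3 -c "
from h import *
go(.469,-.1595,.19,.203);go(.469,-.1595,.131,.203)"
```

```text
turn [-0.09 -0.04 -1.77] shift [-150.3 -233.3  103.2] t 10.7 pos [0.6733 0.0285 0.2929] op 0.7491702134238045 q6 -0.28019528181324604 F [ 0.4 -0.4  0.1]
turn [-0.09 -0.04 -1.77] shift [-150.4 -233.2  162.2] t 10.7 pos [0.6733 0.0285 0.2929] op 0.7491702134238045 q6 -0.28019528181324604 F [ 0.4 -0.4  0.1]
```

Converted, -233 mm / 800 = -0.2913, -150 mm / 800 = -0.1875, -1.8 degrees / 45 = -0.04.

Call:
{"fn": "send_rows", "kwargs": {
  "rows": "0 0 0 -0.0313 -0.05 0.0188 0.5;0 0 0 -0.075 -0.1188 0.05 0.5;0 0 -0.0222 -0.1188 -0.1875 0.0813 0.5;0 0 -0.04 -0.1563 -0.2438 0.1063 0.5;0 0 -0.04 -0.1813 -0.2813 0.125 0.5;0 0 -0.04 -0.1875 -0.2913 0.1288 0.5;0 0 -0.04 -0.1875 -0.2913 0.1288 0.5"
}}

```text
time: 11.58
eef_pos: [0.4694, -0.1585, 0.1911]
tcp_rot: [0.632, 0.775, 0.0, 0.0]
contact_force: [0.2, 0.6, -0.0]
opening: 0.753
finger_force: 0.0
```

```bash
python3 -c "
from h import *
go(.469,-.1595,.131,.203)"
```

```text
turn [ 0.04 -0.    0.04] shift [-0.9 -0.6 60.1] t 11.575 pos [ 0.4694 -0.1585  0.1911] op 0.7526450686544871 q6 -0.7349269652452196 F [ 0.2  0.6 -0. ]
```

Converted, 60 mm / 800 = 0.075, 57 mm / 800 = 0.0713.

Call:
{"fn": "send_rows", "kwargs": {
  "rows": "0 0 0 -0.0013 -0.0006 0.0313 0.5;0 0 0 -0.0013 -0.0006 0.0563 0.5;0 0 0 -0.0013 -0.0006 0.0713 0.5;0 0 0 -0.0013 -0.0006 0.075 0.5;0 0 0 -0.0013 -0.0006 0.075 0.5"
}}

```text
time: 12.2
eef_pos: [0.4701, -0.1601, 0.1314]
tcp_rot: [0.631, 0.776, 0.0, 0.001]
contact_force: [-0.0, 0.7, 0.5]
opening: 0.748
finger_force: 0.0
```

Call:
{"fn": "send_rows", "kwargs": {
  "rows": "0 0 0 0 0 0 0;0 0 0 0 0 0 -0.4;0 0 0 0 0 0 -0.6;0 0 0 0 0 0 -1;0 0 0 0 0 0 -1;0 0 0 0 0 0 -1",
  "grip_force": 30
}}

```text
time: 12.95
eef_pos: [0.4698, -0.1603, 0.1312]
tcp_rot: [0.631, 0.775, 0.0, 0.0]
contact_force: [1.8, 1.3, 1.0]
opening: 0.106
finger_force: 33.8
```

```bash
python3 -c "
from h import *
go(.469,-.1595,.131,.203)"
```

```text
turn [0.05 0.02 0.05] shift [ 0.9 -0.6  0.2] t 12.95 pos [ 0.4698 -0.1603  0.1312] op 0.10553837909921447 q6 -0.7378257035875858 F [1.8 1.3 1. ]
```

Converted, -40.3 degrees / 45 = -0.8956.

Call:
{"fn": "send_rows", "kwargs": {
  "rows": "0 0 -0.1111 0 0 0 -1;0 0 -0.2444 0 0 0 -1;0 0 -0.3778 0 0 0 -1;0 0 -0.5111 0 0 0 -1;0 0 -0.6444 0 0 0 -1;0 0 -0.7778 0 0 0 -1;0 0 -0.8956 0 0 0 -1;0 0 -0.8956 0 0 0 -1"
}}

```text
time: 13.95
eef_pos: [0.4699, -0.1602, 0.1311]
tcp_rot: [0.326, 0.945, 0.0, 0.001]
contact_force: [2.6, 1.7, 0.8]
opening: 0.106
finger_force: 33.8
```

```bash
python3 - <<'E'
from fit import *
go(.469,-.1595,.131,.9065); print(ctrl.get_state()['wrist_torque'])
a=cam('scene');b=cam('top')
q=fit([a],CADH:=[x+np.array([0,0,.027]) for x in CAD],[.452,.193,.172],verbose='hung scene')
for p,n in((a,'scene'),(b,'top')):
    h=cv2.cvtColor(p['color'],cv2.COLOR_RGB2HSV)
    c=px(p,[.469,-.1595,.016])[0].astype(int)
    m=((h[...,1]>125)&(h[...,2]>70)).astype(np.uint8)
    v,u=np.nonzero(m); X=onplane(p,np.c_[u,v].astype(float),.016); x=X[:,:2]-[.469,-.1595]; r=np.hypot(*x.T)
    k=(r>.03)&(r<.085); print(n,k.sum(), np.arctan2(x[k,1].mean(),x[k,0].mean()).round(3) if k.any() else '')
ra=(slice(130,260),slice(220,440)); rb=(slice(170,300),slice(140,360))
cv2.imwrite('pics/fin.png',np.vstack([cv2.resize(p['color'][r][:,:,::-1],(508,300),interpolation=cv2.INTER_CUBIC) for p,r in((a,ra),(b,rb))]))
E
```

```text
turn [ 0.05  0.07 -0.03] shift [1.2 0.  0.1] t 13.95 pos [ 0.4699 -0.1602  0.1311] op 0.10614895462152309 q6 -1.440077925787757 F [2.6 1.7 0.8]
[ 0.17193869 -0.3464538  -0.0187244 ]
hung scene [0.4825 0.2177 0.9332] 467.0 of 948.0
scene 37 1.471
top 17 1.604
```

View pics/fin.png

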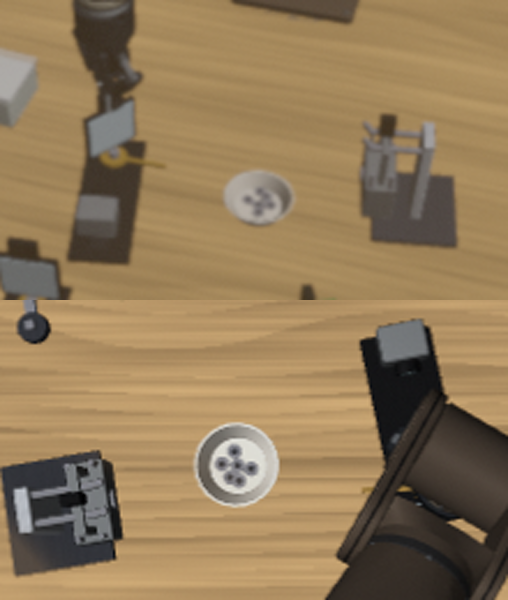

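The caddy hangs on the prongs with its stud side toward the mirror, and the brass pointer (upper crop 163,165) points at the hook. One check of the aim with numbers before finishing.

```bash
python3 - <<'E'
from fit import *
a=cam('scene');b=cam('top')
hq=np.array([.4515,.194,.172])
def toh(parts,q): # caddy parts at q expressed in hook frame
    d=q[:2]-hq[:2]; c,s=np.cos(hq[2]),np.sin(hq[2]); t=np.array([c*d[0]+s*d[1],-s*d[0]+c*d[1]]); e=q[2]-hq[2]
    C,S=np.cos(e),np.sin(e); return [np.c_[C*x[:,0]-S*x[:,1]+t[0],S*x[:,0]+C*x[:,1]+t[1],x[:,2]+.027] for x in parts]
for pics,n in(([a],'scene'),([b],'top'),([a,b],'both')):
    L=[]
    for p in pics:
        s=seg(p)[0]; ys,xs=np.nonzero(mask(p,HOOK+toh(CAD,hq),hq)); r=(slice(ys.min()-8,ys.max()+8),slice(xs.min()-8,xs.max()+8)); L.append((p,s,r))
    f=lambda q: sum(np.abs(mask(p,HOOK+toh(CAD,q),hq)[r]-s[r]).sum() for p,s,r in L)
    q0=np.array([.452,.193,.172]); o=minimize(f,q0,method='Nelder-Mead',options=dict(initial_simplex=q0+np.array([[0,0,0],[.006,0,0],[0,.006,0],[0,0,.06]]),xatol=1e-4,fatol=.05))
    q=o.x; st=q[:2]+.024*np.array([np.sin(q[2]),-np.cos(q[2])]); v=st-[.469,-.1595]; print(n,q.round(4),o.fun.round(0),f(q0).round(0),'stud bearing',np.arctan2(v[1],v[0]).round(3))
# pointer on wood/plate: brass hue & saturation stand-out in scene
h=cv2.cvtColor(a['color'],cv2.COLOR_RGB2HSV).astype(int); E=[]
m=np.zeros(h.shape[:2],bool); m[185:210,266:300]=1; m&=(h[...,1]>130)&(h[...,2]>80)
v,u=np.nonzero(m); X=onplane(a,np.c_[u,v].astype(float),.016)[:,:2]; x=X-[.469,-.1595]; r=np.hypot(*x.T); k=(r<.08)&(r>.025)
d=np.linalg.svd(x[k]-x[k].mean(0))[2][0]; print('pointer dir',np.arctan2(abs(d[1]),d[0]*np.sign(d[1])).round(3),k.sum(),'max r',r[k].max().round(3),'bearing',np.arctan2(*x[k].mean(0)[::-1]).round(3))
go(.469,-.1595,.131,.9065)
E
```

```text
scene [0.4624 0.194  0.2165] 237.0 252.0 stud bearing 1.575
top [0.4524 0.1944 0.174 ] 84.0 102.0 stud bearing 1.609
both [0.4528 0.1936 0.191 ] 344.0 354.0 stud bearing 1.606
pointer dir 1.862 40 max r 0.069 bearing 1.38
turn [ 0.05  0.06 -0.02] shift [1.2 0.  0.1] t 14.15 pos [ 0.4699 -0.1602  0.1311] op 0.10861020243964994 q6 -1.4402273659134328 F [3.7 1.7 1.7]
```

```bash
python3 - <<'E'
from h import *
a=cam('scene')
for t in(1.5,1.55,1.6,1.65,1.7): print(t,[px(a,[.469+r*np.cos(t),-.1595+r*np.sin(t),.015])[0].round(1).tolist() for r in(0,.045,.072)])
h=cv2.cvtColor(a['color'],cv2.COLOR_RGB2HSV).astype(float); lab=cv2.cvtColor(a['color'],cv2.COLOR_RGB2LAB).astype(float)[...,2]
for u in range(274,296,2):
    w_=lab[194:209,u]; w_=np.clip(w_-np.median(lab[205:209,u])-4,0,None); print(u,(np.arange(194,209)*w_).sum().round(0)/max(w_.sum(),1e-9) if w_.sum()>3 else None, w_.sum())
E
```

```text
1.5 [[269.7, 196.2], [283.1, 199.8], [291.3, 202.0]]
1.55 [[269.7, 196.2], [283.4, 199.3], [291.6, 201.2]]
1.6 [[269.7, 196.2], [283.6, 198.8], [292.0, 200.4]]
1.65 [[269.7, 196.2], [283.7, 198.3], [292.2, 199.6]]
1.7 [[269.7, 196.2], [283.9, 197.8], [292.5, 198.8]]
274 197.54700854700855 117.0
276 198.6078431372549 51.0
278 199.07692307692307 39.0
280 199.2941176470588 25.5
282 None 3.0
284 None 2.5
286 None 1.0
288 None 1.0
290 None 0.0
292 None 0.0
294 None 0.0
```

```bash
python3 - <<'E'
from h import *
import pickle
a0=pickle.load(open('ab.pkl','rb'))[0]['color'].astype(float)
F=[cam('scene') for _ in range(3)]; a=F[0]; I=np.mean([f['color'] for f in F],0)
d=np.abs(I-a0).sum(2); rows=np.arange(192,208); pts=[]
for u in range(281,296):
    w=np.clip(d[192:208,u]-12,0,None); 
    if w.sum()>40: pts.append((u,(rows*w).sum()/w.sum())); print(u,round(pts[-1][1],2),w.sum().round())
P=np.array(pts); s=np.polyfit(P[:,0],P[:,1],1); print('slope',s[0])
X=onplane(a,np.c_[P[:,0],np.polyval(s,P[:,0])],.0155); v=X[-1]-X[0]; print('dir',np.arctan2(v[1],v[0]), 'tip bearing',np.arctan2(X[-1][1]+.1595,X[-1][0]-.469), X[-1])
E
```

```text
281 199.16 155.0
282 200.42 43.0
283 200.43 119.0
284 200.51 157.0
285 200.67 167.0
286 200.86 161.0
287 201.04 176.0
288 201.2 170.0
289 201.34 166.0
290 201.55 146.0
291 201.63 84.0
slope 0.19436025986853028
dir 1.5913018715755827 tip bearing 1.5046186085154287 [ 0.47369812 -0.08861123  0.0155    ]
```

The pointer's direction measures 1.59–1.63 rad against a stud bearing of 1.607 rad, so the aim agrees. Handing in while still gripping.

```bash
python3 -c "
from plant import ctrl
s=ctrl.get_state(); print(s['time'],s['dq'],s['finger_force']); print(ctrl.sign_off())"
```

```text
14.35 [ 0.00109563  0.00070868 -0.00141695  0.00135797 -0.00140657 -0.00253649] 33.924424052238464
the job is handed in; nothing more can be done
None
```

I handed the job in at 14.35 s: the caddy hangs over both prongs with its stud facing the mirror. The gripper holds the mirror steady at about 0.70 rad, where the pointer reads 1.59–1.63 rad against a stud bearing of 1.607.

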